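Load a lens carrier against the fixture fences and switch on its hold-down

TASK

Get the bonding fixture ready: first take the black lens barrel that was left standing on the fixture and stand it in the empty near half of the blue tray. Then lay the carrier with the single round barrel on the fixture and push it square and flush against both fences, its long side along the left fence and its round barrel toward the far fence (that is, in the end nearest the corner), and only then turn the hold-down selector clockwise to its long mark. Do not disturb the other carrier (two square blocks), the bottle, the carton or the barrels already in the tray.

Things in the scene. Friction and masses are not known exactly. Their poses are not given: they have to be found in the camera images.
- fixture: Aluminium bed 200 (x) x 180 (y) mm, fixed, top 12 mm above the bench, with two steel fences 12 mm wide along its whole +x edge (far fence, inner face x = +88 mm) and whole +y edge (left fence, inner face y = +78 mm), standing 10 mm above the bed; the other edges are open. Origin: centre of the underside; x to the far fence, y to the left fence. Yaw within 17 degrees of the robot's frame.
- fence_corner (a point): Inner corner of the two fences, at bed-top height (12 mm above the bench); axes as the fixture's. The bed lies toward -x and -y of it.
- carrier: Carrier to load: aluminium plate 110 (x) x 80 (y) x 14 mm, 0.2-0.45 kg, with one fixed black round barrel, diameter 40, 30 mm high, axis at x +25, y +12 mm (44 mm tall in all). Origin: centre of the plate's underside. Lies flat, any yaw, front left or front right. Rightly loaded its axes point as the fixture's and its origin is 55 mm (x) and 40 mm (y) short of the fence corner.
- carrier_barrel (a point): Centre of the top of the carrier's round barrel, 44 mm above the carrier's underside.
- leftover: Loose black lens barrel left standing upright on the bed in the fence corner, diameter 40 mm, 45 mm high, 60 g. Origin: centre of its underside.
- tray: Blue open tray, fixed, 160 (x) x 200 (y) mm outside, 45 mm high, walls and floor 5 mm, parted by a 5 mm wall of full height at x = 0 into a near half (x from -75 to -2.5 mm, empty) and a far half (holds two stock barrels). Origin: centre of the underside; x points away from the robot at yaw 0.
- selector_box: Grey box 100 x 100 x 60 mm, fixed, with the hold-down selector knob in the middle of its top. Origin: centre of the underside. White marks on its top show the three positions, at angles (counter-clockwise from the box's +x) 220, 180 and 140 degrees; two are short, the third (140 degrees: near side, robot's left) is long.
- selector (a joint): Knob angle, rad, growing clockwise from above: clicks at 0.2, 0.9 and 1.6 (the long mark); starts at one of the first two; stops at 0 and 1.8. Black disc 48 mm across, 8 mm high, under a grip bar 44 long, 12 wide, 22 mm high (68 to 90 mm above the bench), centred. The bar's end with the white line points at pi + 0.9 - value in the box's frame. Needs up to 0.12 Nm.
- other_carrier: Bystander: plate like the carrier but with two black square-cornered blocks, 24 mm high (total height 38 mm). Origin: centre of its underside.
- glue_bottle: Bystander: loose clear bottle, diameter 40 mm, 110 mm high. Origin: centre of its underside.
- carton: Bystander: small carton 50 x 40 x 70 mm high. Origin: centre of its underside.
- stock1: Bystander: black lens barrel (40 mm diameter, 45 mm high) standing in the tray's far half. Origin: centre of its underside.
- stock2: Bystander: another such lens barrel in the tray's far half. Origin: centre of its underside.
There are look-alikes about, which are no part of the job. What is shaped like the carrier but green is not meant.

How it is judged:
By the outcome, as a careful person would: the job done as asked, in the order asked, and still so for the second after the job is handed in, with the robot touching nothing.
It also fails if it takes over 72 s, if anything falls off the work surface, if the arm or the gripper's body presses on something with over 40 N, if the wrist force passes 120 N, or if a joint passes its speed limit or range.

ROBOT

A 6-joint arm with a two-finger parallel gripper is mounted at the origin on the work surface. World frame = base frame: x ahead of the robot, y to its left, z up, the work surface at z = 0. Lengths are in m, angles in rad, forces in N, time in s.
With the tool pointing down it reaches from about 0.375 to 0.925 m from the base axis. Payload 5.7 kg.
Tool frame: the origin (TCP) lies midway between the tips of the shut fingers; the grasp point (between the pads) lies 19 mm behind it; z points along the fingers, y is the line along which they close (so a half turn about z gives the same grasp; the last joint's range is limited). The gripper opens to 88 mm and grips with 3 to 60 N. Pads are 20 mm wide; open, the fingers measure 115 mm over their backs; the gripper's body (75 mm by 178 mm) begins 61 mm behind the grasp point.
Start: joints at [1.163, 0.359, 1.51, -0, 1.272, -0.115], TCP at [0.173, 0.574, 0.223] pointing down, gripper open.
Joint ranges: [-2.97, 2.97], [-1.01, 2.36], [0.21, 2.38], [-0.96, 4.11], [0.2, 2.71], [-2.98, 2.98]. Speed limits (rad/s): [2.39, 2.39, 3.14, 3.14, 3.14, 3.14].

INTERFACE

Orientations are given as a rotation vector (axis times angle).
In Python, from rig import r, snapshot gives the robot as it stands.
- The arm moves only by the shell command python3 -m crank 'ROWS' [FORCE]. ROWS is JSON, a list of rows, each a list of 3 entries, a list of its own where there are three numbers: the opening, from 0 (shut) to 1 (fully open), then the shift along the world's x, y, z as a fraction of full scale, then the turn about the world's z as a fraction of full scale. In form: [[jaw, [dx, dy, dz], twist], ...]. A call has 1 to 12 rows; each row shifts and turns the commanded pose from where the row before left it; what a row does not reach is not made up. Full scale, the value 1, is 250 mm for a shift and 2 rad for a turn. A row lasts 1/10 s, in which the tool goes at most 50 mm and 8.59 degrees, less where a joint would pass 70% of its speed; a pose out of reach is approached as far as the arm can. A call with a number of a shift or a turn outside -1 to 1 is refused whole. A call with a gripper value outside its range is refused whole. The fingers move at their own pace and stop on an object; FORCE is the grip in N (left out, the last holds). Time passes only in rows, so rows that do not move let the fingers close. It gives the time, the measured TCP pose, the force, the opening and the grip force at its end, in the units of the state.
- r.observe(): the state, without advancing time (a new reading comes with each control period).
- snapshot(name): name is "scene" or "top"; returns a dict with "color" (480x640x3 uint8, red, green, blue), "range_z" (480x640 float32, m along the optical axis (not along the pixel's ray), 0 where there is no reading), "intrinsics" (3x3 intrinsics, pixels), "D" ([k1, k2, p1, p2, k3] as OpenCV has them; the pictures are not rectified), "xyz" and "rotation" of the camera in the world. Camera axes: x right, y down, z forward; pixel columns grow to the right and rows downward; lengths in m; the calibration is good to about 2 mm. A picture is of the moment at which its call begins.
- r.job_done(): hands the job in; it is judged then, once.
The state is a dict: "clock": time; "qpos": joint angles; "joint_velocities": joint speeds; "tau": joint torques, N m; "eef_pos": TCP position; "eef_rot": TCP orientation; "ft_force": force on the tool from outside, world axes, zero at the start; "moment": the same for the moment, N m; "gripper_width": opening from 0.0 (shut) to 1.0 (fully open); "gripper_force": force on a finger pad.
Only numpy, scipy, OpenCV 4.12 (cv2) and the standard library are available. Lean on these libraries where they do the work, as an engineer would, in place of code of your own. Each camera call takes 0.05 s, during which the arm holds its last target. There are 200 camera calls.

## Working session

There is one attempt and no reset: what is moved stays moved. The work goes in short steps, Python scripts to look and compute and a shell command to move; the robot and the scene stay as the last step left them, time stands still between calls to the robot, and variables do not carry over. Pictures are saved under pics/ and viewed, at most 10 in all, crops included, and the job is handed in when it is done.

```bash
ls; mkdir -p pics
cat > h.py <<'E'
import numpy as np,cv2
from rig import r,snapshot
def cloud(s):
    K=np.array(s["intrinsics"]);D=np.array(s["D"],float)
    u,v=np.meshgrid(np.arange(640),np.arange(480))
    p=cv2.undistortPoints(np.stack([u,v],-1).reshape(-1,1,2).astype(np.float64),K,D).reshape(480,640,2)
    ray=np.dstack([p,np.ones((480,640))])@rot(s).T
    z=s["range_z"]
    return np.array(s["xyz"])+ray*z[...,None],ray
def rot(s):
    R=np.array(s["rotation"],float)
    return R if R.shape==(3,3) else cv2.Rodrigues(R)[0]
def onplane(s,px,h):
    q=cv2.undistortPoints(np.array(px,float).reshape(-1,1,2),np.array(s["intrinsics"]),np.array(s["D"],float)).reshape(-1,2)
    d=np.c_[q,np.ones(len(q))]@rot(s).T; c=np.array(s["xyz"])
    return c+d*((h-c[2])/d[:,2])[:,None]
def save(s,n): cv2.imwrite("pics/"+n+".png",s["color"][...,::-1])
E
python3 - <<'E'
from h import *
for n in("top","scene"):
    s=snapshot(n);save(s,n+"0");print(n,s["xyz"],s["rotation"],np.round(s["intrinsics"],1).tolist(),s["D"]);np.save("pics/"+n+"0.npy",s,allow_pickle=True)
print(r.observe())
E
```

```text
pics
top [0.27438743 0.01231133 1.40987593] [-2.11976825  2.17013521 -0.16051128] [[598.6, 0.0, 323.2], [0.0, 598.6, 244.6], [0.0, 0.0, 1.0]] [-0.17300031  0.          0.          0.          0.        ]
scene [1.0232024  0.31988138 0.94430959] [-1.38906436 -2.35662245  0.74678487] [[538.1, 0.0, 315.7], [0.0, 538.1, 240.4], [0.0, 0.0, 1.0]] [-0.03476455  0.          0.          0.          0.        ]
{'clock': 0.1, 'qpos': array([ 1.16291784e+00,  3.59428952e-01,  1.51129070e+00,  1.20870555e-05,
        1.27251737e+00, -1.15092103e-01]), 'joint_velocities': array([ 0.00248779, -0.0002156 , -0.00358002, -0.00050732, -0.00027804,
       -0.00103211]), 'tau': array([-2.59151448e-04, -5.16352880e+01, -2.71408224e+01,  6.76061958e-02,
        2.77110207e-02, -9.46633236e-06]), 'eef_pos': array([0.17292742, 0.5739022 , 0.22190881]), 'eef_rot': array([-4.58208584e-01, -3.10755567e+00,  2.49012821e-03]), 'ft_force': array([ 0.52275771,  0.24386897, -0.2312267 ]), 'moment': array([-0.01693622, -0.02584695,  0.01230574]), 'gripper_force': 0.0, 'gripper_width': 1.0025786379400607}
```

View pics/top0.png

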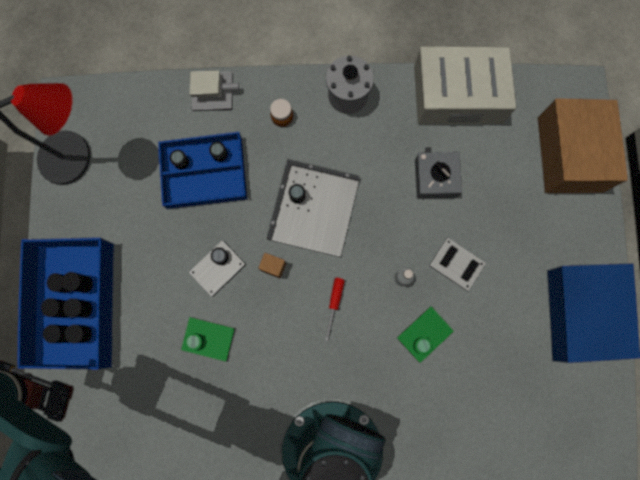

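View pics/scene0.png

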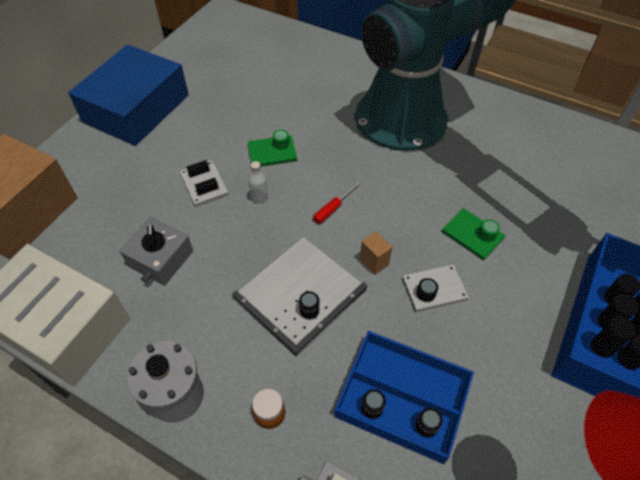

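Top view: the carrier (white plate, one round barrel) is at (217,267), the leftover at (297,193) on the fixture, the tray at (203,170) with its empty half near the robot, the selector at (440,173), the carton at (272,264) and the bottle at (405,278). Four things are carrier-shaped. Those at (208,338) and (425,333) are green, and the one at (458,263) has two square blocks. Only (217,267) is white with a single round barrel, so it fits. I'll confirm that in a crop and measure.

Run:
```python
from h import *
s=np.load("pics/top0.npy",allow_pickle=True).item()
P,_=cloud(s);c=s["color"].astype(int);hsv=cv2.cvtColor(s["color"],cv2.COLOR_RGB2HSV)
a=s["color"][120:310,150:500]; a=cv2.resize(a[:,:,::-1],None,fx=2.28,fy=2.28,interpolation=cv2.INTER_CUBIC)
cv2.imwrite("pics/crop.png",a)
print("bench z",[np.round(P[v,u],3).tolist() for u,v in[(300,300),(150,250),(380,150)]])
def blob(name,m,seed,R=70,h=None):
    u,v=seed;w=np.zeros_like(m,np.uint8);w[max(0,v-R):v+R,max(0,u-R):u+R]=1
    m=(m&(w>0)).astype(np.uint8);n,l,st,ce=cv2.connectedComponentsWithStats(m)
    i=min(range(1,n),key=lambda i:np.hypot(*(ce[i]-seed)) if st[i,4]>25 else 1e9)
    Q=P[l==i];z=np.median(Q[:,2]); 
    rect=cv2.minAreaRect((Q[:,:2]*1000).astype(np.float32))
    print(name,"area",st[i,4],"px",ce[i].round(1),"z",z.round(4),"mean",Q.mean(0).round(4),"rect",np.round(rect[0],1),np.round(rect[1],1),round(rect[2],2))
    return l==i
Z=P[...,2];ok=s["range_z"]>0
for nm,sd,lo,hi,R in[("carrier plate",(213,270),.007,.022,40),("carrier barrel",(219,256),.035,.055,20),("leftover",(297,193),.045,.07,22),
  ("bed",(315,212),.006,.017,75),("bed+fence",(315,208),.006,.03,75),("tray",(203,170),.035,.055,60),("box",(440,175),.05,.064,35),("knobbar",(441,173),.082,.1,18),
  ("carton",(272,264),.06,.08,25),("bottle",(405,277),.07,.14,20),("other",(458,263),.007,.022,40),("stock1",(179,158),.04,.06,14),("stock2",(218,151),.04,.06,14)]:
    try: blob(nm,ok&(Z>lo)&(Z<hi),sd,R)
    except Exception as e: print(nm,e)
```

```text
bench z [[0.354, 0.066, 0.002], [0.481, 0.427, -0.001], [0.716, -0.137, 0.001]]
carrier plate area 1284 px [216.2 270.2] z 0.0134 mean [0.4278 0.2616 0.0135] rect [433.4 260.1] [ 82.7 112.3] 43.67
carrier barrel area 238 px [218.3 255.4] z 0.0438 mean [0.4588 0.2514 0.0436] rect [459.2 251.8] [39.2 39.4] 3.94
leftover area 237 px [296.8 191.8] z 0.0563 mean [0.6017 0.0665 0.056 ] rect [601.9  65.9] [37.3 38.7] 88.1
bed area 4904 px [316.  211.2] z 0.0117 mean [0.5642 0.0232 0.0116] rect [568.6  26.9] [172.6 192.1] 74.95
bed+fence area 5904 px [313.8 207.7] z 0.0123 mean [0.5726 0.0282 0.0132] rect [577.5  30.7] [184.8 207.3] 74.91
tray area 963 px [199.6 168.6] z 0.0425 mean [0.6688 0.2982 0.0424] rect [669.7 295.9] [163.2 201.9] 5.76
box area 1362 px [439.  173.3] z 0.0593 mean [ 0.6387 -0.2674  0.0591] rect [ 641.  -268.5] [101.1 102.5] 89.46
knobbar area 103 px [441.8 168.9] z 0.0891 mean [ 0.6407 -0.2682  0.0888] rect [ 640.9 -269. ] [42.9 13.6] 41.13
carton area 397 px [271.4 263.9] z 0.0695 mean [0.433  0.1261 0.0693] rect [433.5 126.6] [50.3 40.3] 67.34
bottle area 199 px [405.3 275.2] z 0.08 mean [ 0.3985 -0.1726  0.0879] rect [ 400. -174.] [34.7 35.4] 65.39
other area 1169 px [456.7 264.2] z 0.0135 mean [ 0.4283 -0.3069  0.0135] rect [ 428.9 -309.2] [111.5  83.3] 54.58
stock1 area 222 px [177.7 157.3] z 0.0498 mean [0.6958 0.3499 0.0497] rect [696.9 350.8] [40.5 37.6] 81.88
stock2 area 235 px [217.3 149.3] z 0.0494 mean [0.7123 0.2545 0.0496] rect [712.9 255.2] [40.6 38.3] 61.9
```

View pics/crop.png

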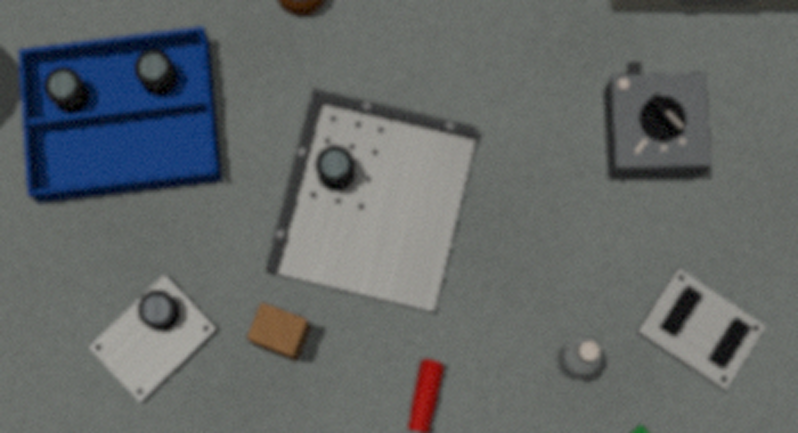

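The crop confirms it: white plate with a single round barrel at crop (160,310). The knob's white line points to the lower right, so the value is 0.2. I'll cross-check the key points in the second view.

```bash
cat >> h.py <<'E'
def near(P,c,R,lo,hi):
    m=(P[...,2]>lo)&(P[...,2]<hi)&(np.hypot(P[...,0]-c[0],P[...,1]-c[1])<R);return P[m]
def rect(Q):
    a=cv2.minAreaRect((Q[:,:2]*1000).astype(np.float32));return np.round(a[0],1),np.round(a[1],1),round(a[2],2),len(Q)
E
python3 - <<'E'
from h import *
for n in("top","scene"):
    s=np.load(f"pics/{n}0.npy",allow_pickle=True).item();P,_=cloud(s);P[s["range_z"]==0]=9
    print(n)
    for nm,c,R,lo,hi in[("left",(.602,.066),.028,.052,.062),("barrel",(.459,.252),.028,.039,.049),("plate",(.433,.26),.08,.008,.02),("bed",(.569,.027),.16,.008,.017),("fence+bed",(.577,.03),.16,.008,.027),("tray",(.67,.296),.15,.041,.0475),("box",(.641,-.2685),.08,.056,.064),("bar",(.641,-.269),.03,.084,.096)]:
        print(nm,*rect(near(P,c,R,lo,hi)))
    # line fits on fence tops (z~22mm)
    Q=near(P,(.577,.03),.16,.019,.027)[:,:2]; t=np.deg2rad(-15);u=np.array([np.cos(t),np.sin(t)]);v=np.array([-u[1],u[0]])
    L=(Q-[.577,.03]);fx=L@u;fy=L@v
    for nm,m in(("far",(fx>.08)&(fy<.06)&(fx<.11)),("left",(fy>.07)&(fx<.07)&(fy<.1))):
        l=cv2.fitLine((Q[m]*1000).astype(np.float32),cv2.DIST_HUBER,0,.01,.01).ravel();print(nm,m.sum(),l.round(3),np.rad2deg(np.arctan2(l[1],l[0])).round(2))
E
```

```text
top
left [601.9  65.9] [37.3 38.7] 88.1 206
barrel [459.6 252.1] [38.3 38.8] 0.18 219
plate [421.1 263.6] [ 95.6 128.8] 44.36 1233
bed [559.9  22.6] [301.7 272.2] 81.04 4533
fence+bed [579.3  35.6] [270.4 306.2] 81.2 5461
tray [669.6 296.1] [162.4 201.1] 5.51 625
box [ 640.4 -268.6] [100.6 101.4] 89.51 1213
bar [ 641. -269.] [42.9 13.6] 41.2 97
far 251 [ 2.57000e-01  9.66000e-01  6.61081e+02 -7.80600e+00] 75.1
left 282 [ 9.65000e-01 -2.61000e-01  5.83364e+02  1.14016e+02] -15.14
scene
left [603.5  70.1] [38.5 39.5] 30.23 320
barrel [460.1 254.2] [38.7 38.8] 17.72 296
plate [433.9 263.9] [ 83.  112.2] 43.03 1574
bed [553.1  38.2] [182.  246.3] 74.91 6163
fence+bed [552.9  38.3] [182.1 246.9] 74.85 7407
tray [669.5 298. ] [162.1 200.2] 5.39 1347
box [ 642.4 -264.7] [100.9 103.1] 0.26 1518
bar [ 643.1 -265.2] [48.8 12.8] 39.94 129
far 398 [ 2.59000e-01  9.66000e-01  6.62275e+02 -4.84000e+00] 74.97
left 462 [ 9.65000e-01 -2.62000e-01  5.86804e+02  1.16279e+02] -15.21
```

Measurements agree within 4 mm across the two views, so I'm using the means: leftover (603,68), carrier barrel (460,253) at yaw -46.5°, tray (669.5,297) at yaw 5.4°, fence corner (681,84) at yaw -15.1°, knob (642,-267). Moving to the leftover.

```bash
python3 -m crank '[[1,[0.12,-0.14,0],0],[1,[0.12,-0.14,0],0],[1,[0.12,-0.14,0],0],[1,[0.12,-0.14,0],0],[1,[0.12,-0.14,0],0],[1,[0.12,-0.14,0],0],[1,[0.12,-0.14,0],0],[1,[0.12,-0.14,0],0],[1,[0.12,-0.14,0],0],[1,[0.12,-0.14,0],0],[1,[0.12,-0.14,0],0],[1,[0,0,0],0]]' 40
```

```text
clock: 1.3
eef_pos: [0.5069, 0.1854, 0.2225]
eef_rot: [0.465, 3.105, -0.002]
ft_force: [-0.0, -0.2, -0.4]
gripper_width: 1.0
gripper_force: 0.0
```

```bash
python3 -m crank '[[1,[0.128,-0.156,0],0],[1,[0.128,-0.156,0],0],[1,[0.128,-0.156,-0.04],0],[1,[0,0,-0.18],0],[1,[0,0,-0.18],0],[1,[0,0,-0.16],0],[1,[0,0,0],0]]'
```

```text
clock: 2.0
eef_pos: [0.5923, 0.0746, 0.0775]
eef_rot: [-0.457, -3.096, 0.003]
ft_force: [-1.6, 0.7, -0.7]
gripper_width: 0.997
gripper_force: 0.0
```

```bash
python3 -m crank '[[1,[0,0,0],0],[1,[0,0,0],0]]'
```

```text
clock: 2.2
eef_pos: [0.5993, 0.0747, 0.0851]
eef_rot: [0.457, 3.105, 0.001]
ft_force: [0.4, 0.3, 0.1]
gripper_width: 1.002
gripper_force: 0.0
```

```bash
python3 -m crank '[[1,[0.014,-0.027,-0.06],0],[1,[0,0,-0.08],0],[1,[0,0,-0.08],0],[1,[0,0,-0.008],0],[1,[0,0,0],0],[0.3,[0,0,0],0],[0.3,[0,0,0],0],[0.3,[0,0,0],0],[0.3,[0,0,0],0],[0.3,[0,0,0],0]]' 30
```

```text
clock: 3.2
eef_pos: [0.6014, 0.0675, 0.0262]
eef_rot: [0.458, 3.108, -0.0]
ft_force: [0.5, 0.3, 0.1]
gripper_width: 0.586
gripper_force: 0.0
```

```bash
python3 -m crank '[[0.3,[0,0,0],0],[0.3,[0,0,0],0],[0.3,[0,0,0],0],[0.3,[0,0,0],0],[0.3,[0,0,0.1],0],[0.3,[0,0,0.15],0],[0.3,[0,0,0.15],0],[0.3,[0,0,0],0]]'
```

```text
clock: 4.0
eef_pos: [0.6049, 0.0675, 0.1309]
eef_rot: [0.457, 3.099, 0.002]
ft_force: [1.2, 0.5, -0.9]
gripper_width: 0.455
gripper_force: 30.0
```

```bash
python3 -m crank '[[0.3,[0.02,0.15,0],0.05],[0.3,[0.02,0.15,0],0.05],[0.3,[0.02,0.15,0],0.05],[0.3,[0.02,0.15,0],0.044],[0.3,[0.02,0.15,0],0],[0.3,[0.02,0.15,0],0],[0.3,[0,0,0],0],[0.3,[0,0,0],0],[0.3,[0,0,0],0]]'
```

```text
clock: 4.9
eef_pos: [0.6305, 0.2912, 0.1249]
eef_rot: [0.149, -3.136, 0.002]
ft_force: [0.4, -0.4, -0.8]
gripper_width: 0.448
gripper_force: 30.0
```

```bash
python3 -m crank '[[0.3,[0.002,0.008,-0.1],0],[0.3,[0,0,-0.12],0],[0.3,[0,0,-0.12],0],[0.3,[0,0,-0.06],0],[0.3,[0,0,-0.016],0],[0.3,[0,0,0],0],[0.3,[0,0,0],0]]'
```

```text
clock: 5.6
eef_pos: [0.6329, 0.2945, 0.0233]
eef_rot: [-0.149, 3.136, 0.001]
ft_force: [-0.9, -0.4, 0.2]
gripper_width: 0.452
gripper_force: 30.0
```

Lower 3 mm more, then release and retreat.

```bash
python3 -m crank '[[0.3,[0,0,-0.01],0],[0.3,[0,0,0],0],[0.6,[0,0,0],0],[0.6,[0,0,0],0],[0.6,[0,0,0],0],[0.6,[0,0,0],0],[0.6,[0,0,0.08],0],[0.8,[0,0,0.15],0],[1,[0,0,0.15],0],[1,[0,0,0.04],0],[1,[0,0,0],0]]'
```

```text
clock: 6.7
eef_pos: [0.6331, 0.295, 0.1265]
eef_rot: [-0.149, 3.134, 0.002]
ft_force: [0.4, 0.3, 0.0]
gripper_width: 0.922
gripper_force: 0.0
```

```bash
python3 -m crank '[[1,[-0.058,-0.014,0],-0.07],[1,[-0.058,-0.014,0],-0.07],[1,[-0.058,-0.014,0],-0.07],[1,[-0.058,-0.014,0],-0.07],[1,[-0.058,-0.014,0],-0.07],[1,[-0.058,-0.014,0],-0.07],[1,[-0.058,-0.014,0],-0.07],[1,[-0.058,-0.014,0],-0.07],[1,[-0.058,-0.014,0],-0.07],[1,[-0.058,-0.014,0],-0.07],[1,[-0.058,-0.014,0],-0.07],[1,[-0.058,-0.014,0],-0.07]]' && python3 -m crank '[[1,[0,0,0],0],[1,[0,0,0],0]]'
python3 - <<'E'
from h import *
s=snapshot("top");P,_=cloud(s);P[s["range_z"]==0]=9
print("leftover",*rect(near(P,(.631,.294),.035,.044,.056)),"stocks",*rect(near(P,(.696,.351),.025,.045,.056)),*rect(near(P,(.713,.256),.025,.045,.056)))
E
```

```text
clock: 7.9
eef_pos: [0.4555, 0.2516, 0.1223]
eef_rot: [-2.242, -2.198, 0.006]
ft_force: [0.6, -1.1, -0.2]
gripper_width: 1.001
gripper_force: 0.0
clock: 8.1
eef_pos: [0.4572, 0.2522, 0.1233]
eef_rot: [-2.232, -2.21, 0.003]
ft_force: [0.2, -0.3, 0.1]
gripper_width: 0.997
gripper_force: 0.0
leftover [636.2 287.5] [41.4 27.1] 35.75 159 stocks [696.4 351.8] [40.7 36.5] 74.05 195 [714.1 255.4] [39.2 39.2] 1.64 207
```

```bash
python3 -m crank '[[1,[0.011,0.003,-0.12],0],[1,[0,0,-0.14],0],[1,[0,0,-0.12],0],[1,[0,0,-0.036],0],[1,[0,0,0],0],[0.3,[0,0,0],0],[0.3,[0,0,0],0],[0.3,[0,0,0],0],[0.3,[0,0,0],0],[0.3,[0,0,0],0],[0.3,[0,0,0],0],[0.3,[0,0,0],0]]' 55 && python3 -m crank '[[0.3,[0,0,0],0],[0.3,[0,0,0],0],[0.3,[0,0,0],0],[0.3,[0,0,0],0]]'
```

```text
clock: 9.35
eef_pos: [0.46, 0.2531, 0.0206]
eef_rot: [-2.237, -2.205, 0.001]
ft_force: [-2.0, -0.8, 3.1]
gripper_width: 0.443
gripper_force: 55.0
clock: 9.75
eef_pos: [0.46, 0.2531, 0.0205]
eef_rot: [-2.237, -2.205, 0.001]
ft_force: [-2.6, -1.3, 6.2]
gripper_width: 0.448
gripper_force: 55.0
```

```bash
python3 -m crank '[[0.3,[0,0,0.04],0],[0.3,[0,0,0.08],0],[0.3,[0,0,0.1],0],[0.3,[0,0,0.1],0],[0.3,[0,0,0],0],[0.3,[0,0,0],0]]'
python3 - <<'E'
from h import *
s=snapshot("scene");P,_=cloud(s);P[s["range_z"]==0]=9
c=(.434,.263);Q=near(P,c,.08,.075,.11);print(rect(Q))
s2=s["color"][140:420,300:620];cv2.imwrite("pics/lift.png",cv2.resize(s2[...,::-1],None,fx=2,fy=2))
m=near(P,c,.09,.06,.13);
A=np.c_[Q[:,:2],np.ones(len(Q))];k=np.linalg.lstsq(A,Q[:,2],rcond=None)[0];print("tilt",k)
E
```

```text
clock: 10.35
eef_pos: [0.4609, 0.2533, 0.1006]
eef_rot: [2.236, 2.205, 0.002]
ft_force: [-0.6, 0.5, -2.8]
gripper_width: 0.442
gripper_force: 55.0
(array([436.4, 264.1]), array([ 82.7, 112.5]), 43.05, 879)
tilt [-0.04236777 -0.00354354  0.11122938]
```

View pics/lift.png

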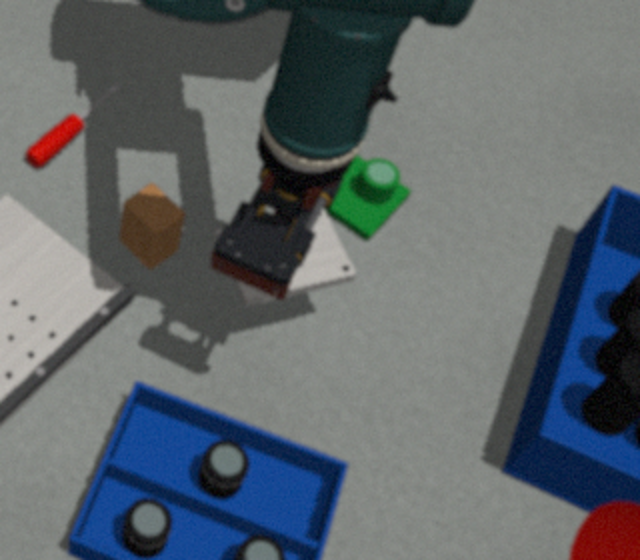

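The carrier hangs level from the gripper, with its plate at (330,265) in the crop. The leftover stands upright in the tray's near half at (225,465). Next is the carry to a point 10 mm short of both fences.

```bash
python3 -m crank '[[0.3,[0,0,0.08],0],[0.3,[0.12,-0.03,0],0.04],[0.3,[0.12,-0.1,0],0.04],[0.3,[0.12,-0.13,0],0.04],[0.3,[0.1,-0.13,0],0.04],[0.3,[0.1,-0.13,0],0.04],[0.3,[0.08,-0.13,0],0.04],[0.3,[0.046,-0.132,0],0.037],[0.3,[0,0,0],0],[0.3,[0,0,0],0]]'
python3 - <<'E'
from h import *
e=r.observe();print(e["eef_pos"],e["eef_rot"],e["gripper_force"])
for n in("top","scene"):
    s=snapshot(n);P,_=cloud(s);P[s["range_z"]==0]=9
    print(rect(near(P,(.606,.055),.09,.1,.125)))
E
```

```text
clock: 11.4
eef_pos: [0.6308, 0.057, 0.1184]
eef_rot: [-1.551, -2.728, 0.002]
ft_force: [-0.5, 1.1, -3.3]
gripper_width: 0.448
gripper_force: 55.0
[0.63083771 0.0569757  0.11836148] [-1.55051096e+00 -2.72849634e+00  2.25892212e-03] 54.99856889247894
(array([625.,  52.]), array([66.8, 15.3]), 79.79, 30)
(array([604.8,  53.4]), array([ 82.1, 112.1]), 74.67, 706)
```

```bash
python3 -m crank '[[0.3,[0,0,-0.1],0],[0.3,[0,0,-0.1],0],[0.3,[0,0,-0.08],0],[0.3,[0,0,-0.04],0],[0.3,[0,0,0],0],[0.3,[0,0,-0.012],0],[0.3,[0,0,-0.008],0],[0.3,[0,0,0],0]]'
```

```text
clock: 12.3
eef_pos: [0.6325, 0.0578, 0.0361]
eef_rot: [1.548, 2.733, 0.001]
ft_force: [-0.7, -0.1, -3.3]
gripper_width: 0.447
gripper_force: 55.0
```

```bash
python3 -m crank '[[0.3,[0,0,-0.008],0],[0.3,[0,0,-0.006],0],[0.3,[0,0,0],0]]' && python3 -m crank '[[0.52,[0,0,0],0],[0.52,[0,0,0],0],[0.52,[0,0,0],0],[0.52,[0,0,0],0]]'
```

```text
clock: 12.6
eef_pos: [0.6324, 0.0576, 0.0326]
eef_rot: [1.548, 2.733, 0.001]
ft_force: [-1.0, -0.2, 1.8]
gripper_width: 0.442
gripper_force: 55.0
clock: 13.0
eef_pos: [0.632, 0.0577, 0.0319]
eef_rot: [-1.549, -2.733, 0.0]
ft_force: [-0.7, 0.0, -0.2]
gripper_width: 0.518
gripper_force: 0.0
```

```bash
python3 -m crank '[[0.52,[0.014,0.008,0],0],[0.52,[0.014,0.008,0],0],[0.52,[0.014,0.008,0],0],[0.52,[0,0,0],0]]' && python3 -m crank '[[0.52,[0.007,0.004,0],0],[0.52,[0,0,0],0]]' && python3 -m crank '[[0.52,[0.007,0.004,0],0],[0.52,[0,0,0],0]]'
```

```text
clock: 13.4
eef_pos: [0.6431, 0.0641, 0.0318]
eef_rot: [1.548, 2.733, 0.0]
ft_force: [0.5, 0.5, 0.0]
gripper_width: 0.521
gripper_force: 0.0
clock: 13.6
eef_pos: [0.6438, 0.0647, 0.0318]
eef_rot: [-1.548, -2.733, 0.001]
ft_force: [-2.5, -1.1, 1.3]
gripper_width: 0.519
gripper_force: 1.2
clock: 13.8
eef_pos: [0.6438, 0.0649, 0.0317]
eef_rot: [-1.546, -2.731, 0.005]
ft_force: [-5.7, -3.7, 5.0]
gripper_width: 0.523
gripper_force: 3.6
```

Run:
```python
from h import *
s=snapshot("scene");P,_=cloud(s);P[s["range_z"]==0]=9
Q=near(P,(.613,.06),.085,.0235,.031);print(rect(Q))
```

```text
(array([614.7,  58.3]), array([109. , 136.1]), 75.64, 493)
```

```bash
python3 -m crank '[[0.52,[0.007,0.004,0],0],[0.52,[0.007,0.004,0],0],[0.52,[0.007,0.004,0],0],[0.52,[0,0,0],0],[0.52,[0,0,0],0]]'
```

```text
clock: 14.35
eef_pos: [0.6442, 0.0662, 0.0314]
eef_rot: [-1.542, -2.726, 0.015]
ft_force: [-16.1, -10.2, 13.2]
gripper_width: 0.524
gripper_force: 9.5
```

```bash
python3 -m crank '[[0.52,[-0.02,-0.012,0],0],[0.52,[-0.008,-0.004,0],0],[0.7,[0,0,0],0],[0.7,[0,0,0],0],[0.7,[0,0,0],0],[0.7,[0,0,0.1],0],[0.7,[0,0,0.19],0],[1,[0,-0.19,0.02],0],[1,[0,-0.19,0],-0.07],[1,[0,-0.19,0],-0.07],[1,[0,-0.19,0],-0.07],[1,[0,0,0],0]]'
python3 - <<'E'
from h import *
for n in("top","scene"):
    s=snapshot(n);np.save(f"pics/{n}1.npy",s,allow_pickle=True);P,_=cloud(s);P[s["range_z"]==0]=9
    if n=="scene": cv2.imwrite("pics/flush.png",cv2.resize(s["color"][225:365,220:380,::-1],None,fx=4,fy=4,interpolation=cv2.INTER_CUBIC))
    else: cv2.imwrite("pics/flusht.png",cv2.resize(s["color"][150:265,255:375,::-1],None,fx=5,fy=5,interpolation=cv2.INTER_CUBIC))
    print(n,rect(near(P,(.644,.065),.028,.052,.06)))
E
```

```text
clock: 15.55
eef_pos: [0.6452, -0.1315, 0.1098]
eef_rot: [2.091, 2.34, -0.001]
ft_force: [-0.7, 0.4, -0.2]
gripper_width: 0.997
gripper_force: 0.0
top (array([642. ,  63.1]), array([37.6, 40.1]), 89.16, 187)
scene (array([643.4,  65.7]), array([38.8, 38.5]), 39.74, 333)
```

View pics/flush.png

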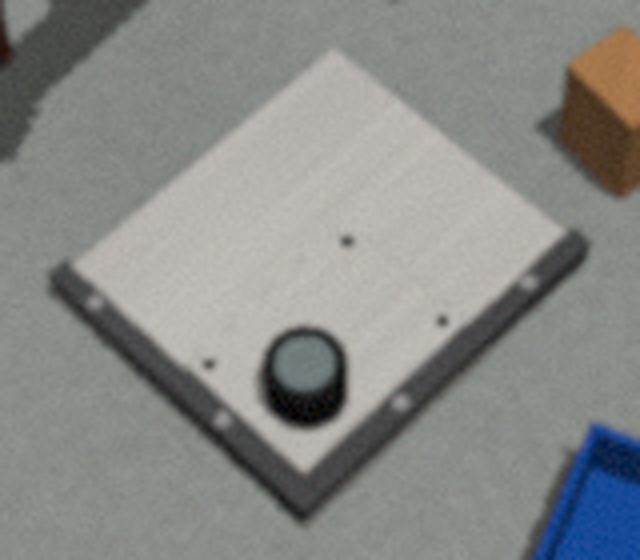

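View pics/flusht.png

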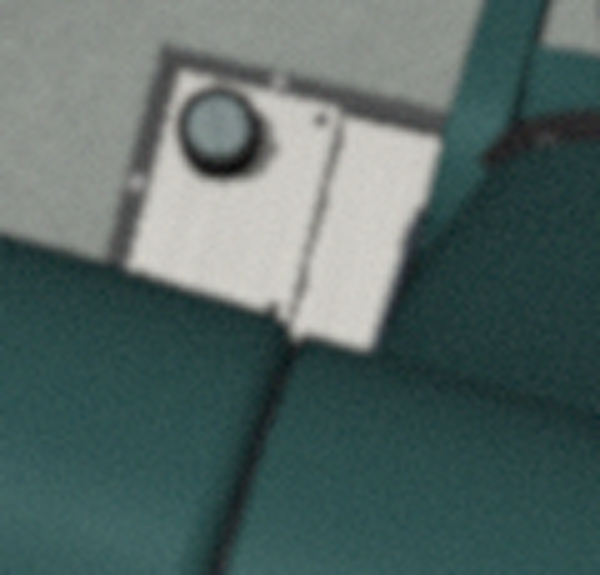

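The carrier sits in the corner with no visible gap, its barrel at crop (305,370) beside the fences. Barrel-to-fence distances measure 30.7 mm and 28.0 mm, against an ideal 30 and 28. Checking yaw from the plate's corner holes, crop (208,364), (346,240) and (441,321).

Run:
```python
from h import *
s=np.load("pics/scene1.npy",allow_pickle=True).item();g=cv2.cvtColor(s["color"],cv2.COLOR_RGB2GRAY).astype(float)
px=[]
for u,v in[(272,316),(306.5,285),(330.3,305.3)]:
    u,v=int(round(u)),int(round(v));w=g[v-3:v+4,u-3:u+4];d=np.clip(np.median(w)-12-w,0,None)
    yy,xx=np.mgrid[-3:4,-3:4];px.append((u+(d*xx).sum()/d.sum(),v+(d*yy).sum()/d.sum()))
H=onplane(s,px,.026)[:,:2]*1000;print(np.round(px,1).tolist(),H.round(1).tolist())
a=lambda d:np.rad2deg(np.arctan2(d[1],d[0]))
print("long",np.linalg.norm(H[0]-H[1]),a(H[0]-H[1]),"short",np.linalg.norm(H[2]-H[1]),a(H[2]-H[1])-90)
t=np.deg2rad(-15.15);R=np.array([[np.cos(t),-np.sin(t)],[np.sin(t),np.cos(t)]])
print("hole diag in fixture rel. to corner:",((H[0]+H[2])/2)@R-np.array([634.7,259.2]))
# fence inner top edge vs fitted bright/dark boundary angle from depth: plate top points
P,_=cloud(s);P[s["range_z"]==0]=9;Q=near(P,(.615,.06),.1,.0245,.03)[:,:2]*1000@R-[634.7,259.2]
Q=Q[(Q[:,0]<3)&(Q[:,1]<3)&(Q[:,0]>-120)&(Q[:,1]>-90)]
print(np.percentile(Q,[1,99],axis=0),len(Q))
```

```text
[[271.5, 316.0], [306.3, 284.9], [330.4, 305.1]] [[653.7, 17.1], [562.1, 41.4], [578.8, 104.0]]
long 94.76213463135964 -14.829607121291247 short 64.80550606090706 -14.925489401439776
hole diag in fixture rel. to corner: [-55.73307418 -39.6825111 ]
[[-109.30924246  -78.92432041]
 [  -0.82874158   -0.14865667]] 1078
```

Position and yaw agree with flush (0.25° and 0.7 mm, within noise). That push was high on the barrel and may have tipped the plate slightly, so I'll seat it once more with a low push on the plate edges, fingers shut.

```bash
python3 -m crank '[[0,[-0.04,0.134,0],-0.063],[0,[-0.04,0.134,0],-0.063],[0,[-0.037,0.134,0],-0.062],[0,[-0.036,0.134,0],0],[0,[0,0,0],0],[0,[0,0,0],0],[0,[0,0,0],0],[0,[0,0,0],0],[0,[0,0,-0.1],0],[0,[0,0,-0.1],0],[0,[0,0,-0.06],0],[0,[0,0,0],0]]' && python3 -m crank '[[0,[0,0,0],0],[0,[0,0,0],0]]'
```

```text
clock: 16.85
eef_pos: [0.6043, 0.0079, 0.0422]
eef_rot: [-2.486, -1.916, 0.005]
ft_force: [-1.3, -0.4, -0.3]
gripper_width: 0.004
gripper_force: 0.0
clock: 17.05
eef_pos: [0.607, 0.0082, 0.0454]
eef_rot: [2.486, 1.918, 0.002]
ft_force: [0.4, -0.3, 0.5]
gripper_width: 0.005
gripper_force: 0.0
```

```bash
python3 -m crank '[[0,[-0.005,-0.02,0],0],[0,[0,0,-0.06],0],[0,[0,0,-0.052],0],[0,[0,0,0],0],[0,[0.004,0.016,0],0],[0,[0.003,0.01,0],0],[0,[0,0,0],0]]' && python3 -m crank '[[0,[0.001,0.004,0],0],[0,[0.001,0.004,0],0],[0,[0,0,0],0]]' && python3 -m crank '[[0,[0.001,0.004,0],0],[0,[0.001,0.004,0],0],[0,[0,0,0],0]]'
```

```text
clock: 17.75
eef_pos: [0.6055, 0.009, 0.0162]
eef_rot: [2.485, 1.921, -0.005]
ft_force: [-2.8, -7.5, -1.3]
gripper_width: 0.004
gripper_force: 3.9
clock: 18.05
eef_pos: [0.6056, 0.0091, 0.0162]
eef_rot: [2.483, 1.921, -0.009]
ft_force: [-3.1, -15.4, -1.3]
gripper_width: 0.004
gripper_force: 7.6
clock: 18.35
eef_pos: [0.6056, 0.0092, 0.0162]
eef_rot: [2.481, 1.921, -0.012]
ft_force: [-5.2, -23.8, -0.4]
gripper_width: 0.005
gripper_force: 11.5
```

```bash
python3 -m crank '[[0,[-0.01,-0.04,0],0],[0,[0,0,0.1],0],[0,[0,0,0.1],0],[0,[-0.08,0.1,0],0],[0,[-0.08,0.1,0],0],[0,[-0.08,0.1,0],0],[0,[0,0,0],0],[0,[0,0,0],0]]'
```

```text
clock: 19.15
eef_pos: [0.5454, 0.0799, 0.0669]
eef_rot: [2.485, 1.921, 0.002]
ft_force: [0.1, -0.7, 0.3]
gripper_width: 0.008
gripper_force: 0.0
```

```bash
python3 -m crank '[[0,[0,0,-0.08],0],[0,[0,0,-0.08],0],[0,[0,0,-0.038],0],[0,[0,0,0],0],[0,[0.012,-0.003,0],0],[0,[0.012,-0.003,0],0],[0,[0,0,0],0]]' && python3 -m crank '[[0,[0.004,-0.001,0],0],[0,[0.004,-0.001,0],0],[0,[0,0,0],0]]' && python3 -m crank '[[0,[0.004,-0.001,0],0],[0,[0.004,-0.001,0],0],[0,[0,0,0],0]]'
```

```text
clock: 19.85
eef_pos: [0.5527, 0.0775, 0.0178]
eef_rot: [2.486, 1.918, 0.003]
ft_force: [-0.1, 0.6, -0.2]
gripper_width: 0.005
gripper_force: 0.0
clock: 20.15
eef_pos: [0.553, 0.0773, 0.0171]
eef_rot: [-2.487, -1.92, -0.0]
ft_force: [-0.0, -1.0, 1.0]
gripper_width: 0.006
gripper_force: 0.1
clock: 20.45
eef_pos: [0.5529, 0.077, 0.0166]
eef_rot: [-2.485, -1.918, 0.004]
ft_force: [-4.5, 2.3, 4.0]
gripper_width: 0.003
gripper_force: 2.6
```

```bash
python3 -m crank '[[0,[0.004,-0.001,0],0],[0,[0.004,-0.001,0],0],[0,[0.004,-0.001,0],0],[0,[0.004,-0.001,0],0],[0,[0,0,0],0]]'
```

```text
clock: 20.95
eef_pos: [0.5529, 0.0768, 0.0161]
eef_rot: [-2.481, -1.915, 0.012]
ft_force: [-11.1, 5.6, 9.8]
gripper_width: 0.006
gripper_force: 6.4
```

```bash
python3 -m crank '[[0,[-0.06,0.016,0],0],[0.5,[0,0,0.18],0],[0.5,[0,0,0.18],0],[0.5,[0,0,0.18],0],[0.5,[0.049,-0.173,0],-0.05],[0.5,[0.049,-0.173,0],-0.05],[0.5,[0.049,-0.173,0],-0.05],[0.5,[0.049,-0.173,0],-0.05],[0.5,[0.049,-0.173,0],-0.05],[0.5,[0.049,-0.173,0],-0.054],[0.5,[0.049,-0.173,0],0],[0.5,[0.049,-0.173,0],0]]' && python3 -m crank '[[0.5,[0,0,0],0],[0.5,[0,0,0],0],[0.5,[0,0,0],0]]' 25
python3 - <<'E'
from h import *
s=snapshot("scene");P,_=cloud(s);P[s["range_z"]==0]=9
print(rect(near(P,(.644,.065),.028,.052,.06)))
Q=near(P,(.6,.055),.06,.0235,.03);A=np.c_[Q[:,:2],np.ones(len(Q))];print(np.linalg.lstsq(A,Q[:,2],rcond=None)[0])
E
```

```text
clock: 22.15
eef_pos: [0.6425, -0.2685, 0.1519]
eef_rot: [2.947, 1.087, 0.001]
ft_force: [1.5, 0.6, -0.1]
gripper_width: 0.496
gripper_force: 0.0
clock: 22.45
eef_pos: [0.6415, -0.2652, 0.1515]
eef_rot: [-2.946, -1.087, 0.001]
ft_force: [0.0, -0.5, -1.2]
gripper_width: 0.501
gripper_force: 0.0
(array([643.8,  66.1]), array([38.8, 39.2]), 16.57, 326)
[ 0.00140357 -0.00220228  0.02481382]
```

```bash
python3 -m crank '[[0.5,[0.001,-0.006,-0.12],0],[0.5,[0,0,-0.12],0],[0.5,[0,0,-0.076],0],[0.5,[0,0,0],0],[0,[0,0,0],0],[0,[0,0,0],0],[0,[0,0,0],0],[0,[0,0,0],0],[0,[0,0,0],0],[0,[0,0,0],0],[0,[0,0,0],0],[0,[0,0,0],0]]' 25
```

```text
clock: 23.7
eef_pos: [0.6418, -0.267, 0.0738]
eef_rot: [-2.946, -1.087, 0.0]
ft_force: [-3.1, 3.7, 6.1]
gripper_width: 0.133
gripper_force: 25.0
```

```bash
python3 -m crank '[[0,[0,0,0],-0.07],[0,[0,0,0],-0.07],[0,[0,0,0],-0.07],[0,[0,0,0],-0.07],[0,[0,0,0],-0.07],[0,[0,0,0],-0.07],[0,[0,0,0],-0.07],[0,[0,0,0],-0.07],[0,[0,0,0],-0.07],[0,[0,0,0],-0.07],[0,[0,0,0],0],[0,[0,0,0],0]]'
```

```text
clock: 24.9
eef_pos: [0.6418, -0.2683, 0.0738]
eef_rot: [2.955, -1.063, 0.0]
ft_force: [-4.0, -0.7, 6.0]
gripper_width: 0.135
gripper_force: 25.0
```

```bash
python3 -m crank '[[0.5,[0,0,0],0],[0.5,[0,0,0],0],[0.5,[0,0,0],0],[0.5,[0,0,0],0],[0.5,[0,0,0],0],[0.5,[0,0,0.1],0],[0.5,[0,0,0.18],0],[0.5,[0,0,0.18],0],[0.5,[0,-0.15,0.1],0],[0.5,[0,-0.18,0],0],[0.5,[0,-0.18,0],0],[0.5,[0,0,0],0]]'
python3 - <<'E'
from h import *
for n in("top","scene"):
    s=snapshot(n);save(s,n+"2");P,_=cloud(s);P[s["range_z"]==0]=9
    print(n)
    for nm,c,R,lo,hi in[("leftover",(.633,.292),.03,.045,.056),("stock1",(.696,.351),.026,.045,.056),("stock2",(.713,.256),.026,.045,.056),("barrel",(.644,.065),.028,.052,.06),("bar",(.642,-.267),.03,.084,.096),("carton",(.433,.127),.04,.064,.075),("other",(.4285,-.308),.075,.008,.02)]:
        Q=near(P,c,R,lo,hi);print(nm,*(rect(Q) if len(Q)>3 else ["none"]))
E
```

```text
clock: 26.1
eef_pos: [0.6415, -0.4016, 0.2129]
eef_rot: [2.95, -1.073, 0.003]
ft_force: [-0.5, 1.3, 0.3]
gripper_width: 0.501
gripper_force: 0.0
top
leftover [632.2 292.6] [39.9 38.9] 79.68 207
stock1 [696.4 351.3] [40.5 37.1] 73.88 201
stock2 [713.2 255. ] [40.2 37.7] 40.08 202
barrel [642.7  63.1] [37.6 39.1] 89.46 180
bar [ 640.4 -268.5] [12.  45.2] 53.0 89
carton [433.7 126.5] [50.1 40.1] 67.79 372
other none
scene
leftover [633.1 296.3] [37.4 39.8] 71.22 387
stock1 [697.5 354.1] [39.7 36.7] 17.35 451
stock2 [713.8 259. ] [39.  37.5] 25.65 435
barrel [644.1  65.5] [39.1 38.7] 29.0 334
bar [ 641.9 -266.3] [15.7 44.7] 48.32 143
carton [434.4 129.5] [51.6 41. ] 65.97 445
other [ 431.6 -307. ] [114.3  80.7] 55.43 851
```

View pics/scene2.png

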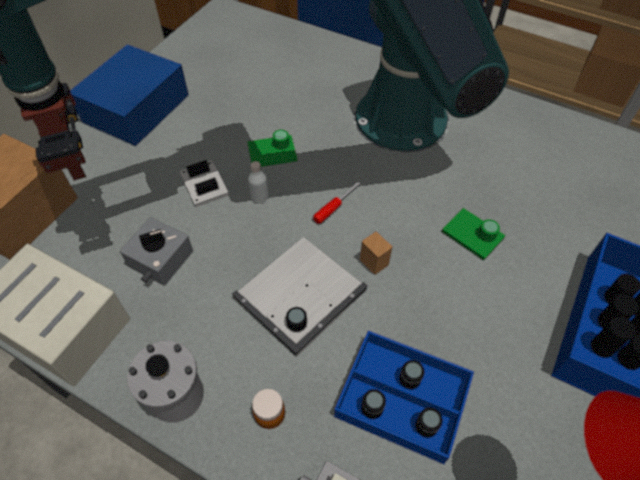

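The picture shows the carrier in the fence corner (297,318), the leftover standing in the tray's near half (412,373), and the knob's white line pointing at the long mark (160,238). The bystanders are where they were, and the arm is clear.

```bash
python3 -c "
from rig import r
print(r.job_done())"
```

```text
the job is handed in; nothing more can be done
None
```

The job is handed in at about 26 s of the 72 s allowed: the leftover barrel stands in the tray's near half, the carrier measures square and flush against both fences (within about 1 mm), and the selector was then turned to its long mark; no verdict was shown.

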